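# Clamp a comb frame in the holding jig

## Robot

A 6-joint arm with a two-finger parallel gripper is mounted at the origin on the work surface. World frame = base frame: x ahead of the robot, y to its left, z up, the work surface at z = 0. Lengths are in mm, angles in rad, forces in N, time in s.
With the tool pointing down it reaches from about 400 to 925 mm from the base axis. Payload 12.5 kg.
Tool frame: the origin (TCP) lies midway between the tips of the shut fingers; the grasp point (between the pads) lies 19 mm behind it (env.pinch_z is the z of the grasp point in the tool frame, in mm); z points along the fingers, y is the line along which they close (so a half turn about z gives the same grasp; the last joint's range is limited). The gripper opens to 95 mm and grips with 3 to 60 N. Pads are 20 mm wide; open, the fingers measure 119 mm over their backs; the gripper's body (75 mm by 180 mm) begins 59 mm behind the grasp point.
Start: joints at [-1.253, 0.491, 1.559, -0, 1.092, -0.106], TCP at [257.041, -569.716, 214.661] pointing down, gripper open.
Joint ranges: [-3.1, 3.1], [-0.84, 2.19], [0.05, 2.79], [-1.13, 4.28], [0.06, 2.93], [-2.69, 2.69]. Speed limits (rad/s): [2.22, 2.22, 2.79, 3.14, 3.14, 3.14].

## Interface

Orientations are given as [roll, pitch, yaw] about the fixed x, y, z axes, in that order (R = Rz(yaw) Ry(pitch) Rx(roll)).
In Python, from cell import env, eyes gives the robot as it stands.
- The arm moves only by the shell command python3 -m inch 'ROWS'. ROWS is JSON, a list of rows, each a list of 3 entries, a list of its own where there are three numbers: the shift along the tool's x, y, z in units of 60 mm (1.0 is 60 mm), then the turn about the tool's z in units of 5 degrees (1.0 is 5 degrees), then the closure, from -1 (fully open) to 1 (shut). In form: [[[tx, ty, tz], turn, claw], ...]. A call has exactly 10 rows; each row shifts and turns the commanded pose from where the row before left it, along the tool's axes as they then stand; what a row does not reach is not made up. A row lasts 1/8 s, in which the tool goes at most 62.5 mm and 10.7 degrees, less where a joint would pass 70% of its speed; a pose out of reach is approached as far as the arm can. A call is refused whole if a number of a shift passes 1 or a number of a turn 1, either way. A call with a gripper value outside its range is refused whole. The fingers move at their own pace and stop on an object; the grip force is fixed at half the most. Time passes only in rows, so rows that do not move let the fingers close, or fill a call up. It gives the time, the measured TCP pose, the force, the opening and the grip force at its end, in the units of the state.
- env.state(): the state, without advancing time (a new reading comes with each control period).
- eyes.read_camera(name): name is "side" or "top" or "wrist"; returns a dict with "pixels" (480x640x3 uint8, red, green, blue), "fx", "fy", "cx", "cy" (pixels), "distortion" ([k1, k2, p1, p2, k3] as OpenCV has them; the pictures are not rectified), "extrinsics" (4x4, takes a point from world to camera coordinates). Camera axes: x right, y down, z forward; pixel columns grow to the right and rows downward; lengths in mm; the calibration is good to about 2 mm. A picture is of the moment at which its call begins. There is no depth.
- env.job_done(): hands the job in; it is judged then, once.
Trained networks look in a picture, given as the dict that the camera call returned (one of the last four; its "shot" number tells which), for a name from the list of things; names that differ only in an ending like _2 or _b are one class to them, and where a whole thing is asked for, a point or a joint stands for the part that bears it (a point fixed in the world has none). Each returns a list of dicts, best first, with "score" (0 to 1); they miss things now and then, are a little off and sometimes report something else, mostly with a low value. They report only what shows in the picture. A call takes as long as a camera call. They do not tell look-alikes from the thing itself.
- eyes.boxes_of(name, picture): "centre" ([row, column] in pixels, amid what is visible of it).
- eyes.cut_out(name, picture): "mask" (480x640 bool, what is visible of it) and "centre" ([row, column] in pixels, amid what is visible of it).
- eyes.spot_point(name, picture): "centre" ([row, column] in pixels: a listed point, or the origin of a listed thing).
The state is a dict: "t": time; "joints": joint angles; "qvel": joint speeds; "tau": joint torques, N m; "eef_pos": TCP position; "tcp_rot": TCP orientation; "ft_force": force on the tool from outside, world axes, zero at the start; "moment": the same for the moment, N m; "opening": opening from 0.0 (shut) to 1.0 (fully open); "grip_force": force on a finger pad.
Only numpy, scipy, OpenCV 4.12 (cv2) and the standard library are available. Lean on these libraries where they do the work, as an engineer would, in place of code of your own. Each camera call takes 0.05 s, during which the arm holds its last target. There are 200 camera calls.

## Task

Push the small comb frame along the jig until it sits fully home against the stop block, then push the red clamp lever over, past its dead point, until it snaps down into lock and the rubber pad holds the frame. Only push: the frame is to slide on the board and not be lifted. Leave the jar, the can and the brush where they are, and finish clear of everything.

Things in the scene. Friction and masses are not known exactly. Their poses are not given: they have to be found in the camera images.
- jig: Fixed plywood jig, 180 x 410 mm, board 12 mm thick. Origin on the table; y runs along it to the clamp (world +y turned by up to 0.35 rad), z up; board y=-240 to 170 mm. Guide strips, tops at z=26, inner faces at x=-58 and 58. Dark stop block across the channel, y=60 to 75, top z=32. Behind it the steel toggle clamp, 32 wide, y=87 to 129, top z=78.
- stop_face (a point): Middle of the stop block's face that the frame must meet, at (0, 60, 25) mm in the jig's frame; axes as the jig's.
- lever_pivot (a point): Hinge of the clamp lever, at (0, 115, 65) mm in the jig's frame (65 mm above the table); axes as the jig's; the hinge line is along jig x.
- clamp_lever (a joint): Lever angle, rad: 0 = upright (open), grows as it swings to jig +y and down; starts at 0. Resists most near 0.6 (about 5 N at 95 mm from the hinge); dead point between 1.1 and 1.2, past which it snaps by itself to the lock stop at 1.45 (nearly level). Let go earlier, it springs back towards open. It also swings the hold-down arm down.
- lever_grip (a point): Point on the centre line of the lever, 95 mm from its hinge, in the round red grip (diameter 18 mm, from 46 to 130 mm from the hinge); its z axis points along the lever away from the hinge, x along the hinge line, y towards the closing side.
- clamp_arm: Steel hold-down arm, 14 mm wide, with a black rubber pad of 14 mm diameter; origin on its hinge at (0, 97, 55) mm in the jig's frame. Open, it slants up towards jig -y (top about 110 mm above the table, at jig y about 50 mm); locked, it lies level, its pad pressing on the frame's end bar 13 mm from the stop face.
- frame: Small wooden frame of golden-brown comb lying flat in the channel on the jig's board; 110 (x) by 150 (y) by 25 mm high, 0.2 to 0.42 kg, bottom 12 mm above the table. Origin at the centre of its underside; y runs along the jig to the stop. Fully home, its origin is at y=-15 mm in the jig's frame; it starts 30 to 80 mm short.
- push_end (a point): Middle of the outer face of the frame's end bar farther from the clamp, half-way up (24.5 mm above the table); push here towards jig +y. Axes as the frame's.
- honey_jar: Closed amber glass jar with yellow cap, diameter 68 mm, height 90 mm, loose; origin at the centre of its underside. Bystander.
- can: Green drink can, diameter 66 mm, height 115 mm, loose; origin at the centre of its underside. Bystander.
- bee_brush: Bee brush, 200 mm long, lying loose on the robot's side of the jig along its own x; origin under its middle. Bystander.
There are look-alikes about, which are no part of the job. Of the things that look like the frame, the larger one is meant.

How it is judged (in metres and radians):
On the way, in this order (a step that is already met when the one before it is completed fails the run):
1. the frame is fully home against the stop while the clamp is still open (y of frame in the frame of jig between -0.019 and -0.011 m and value of joint clamp_lever below 0.6 rad), for 0.2 s.
2. the lever has snapped over into lock (value of joint clamp_lever above 1.36 rad and y of frame in the frame of jig between -0.019 and -0.011 m), for 0.2 s.
At the end, for the whole second after the job is handed in: The lever is locked (above 1.36 rad, its stop is at 1.45), the frame lies flat within 4 mm of fully home at the stop, at rest, and the clamp's pad presses on it (all of step 2 and contact force between clamp_arm and frame above 0.5 N and linear speed of frame below 0.02 m/s and z of frame in the frame of jig below 0.018 m); the robot touches nothing.
It fails at once if the frame is lifted off the jig's board by more than 12 mm, or tipped (z of frame in the frame of jig above 0.024 m or angle between frame's own z axis and vertical above 0.15 rad).
It fails at once if the jar, can or brush is shifted by more than 25 mm or lifted (distance of any of honey_jar, can, bee_brush from where it was at the start of the episode above 0.025 m).
It fails at once if the jar or can is tipped over (angle between any of honey_jar, can's own z axis and vertical above 0.5 rad).
It also fails if it takes over 48 s, if anything falls off the work surface, if the arm or the gripper's body presses on something with over 40 N, if the wrist force passes 120 N, or if a joint passes its speed limit or range.

## Working session

There is one attempt and no reset: what is moved stays moved. The work goes in short steps, Python scripts to look and compute and a shell command to move; the robot and the scene stay as the last step left them, time stands still between calls to the robot, and variables do not carry over. Pictures are saved under pics/ and viewed, at most 10 in all, crops included, and the job is handed in when it is done.

```bash
mkdir -p pics; ls; cat > h.py <<'E'
import numpy as np, cv2
from cell import env, eyes
def K(p): return np.array([[p["fx"],0,p["cx"]],[0,p["fy"],p["cy"]],[0,0,1.]])
def unproj(p,rc,z):
    u=cv2.undistortPoints(np.array([[[rc[1],rc[0]]]],float),K(p),np.array(p["distortion"],float))[0,0]
    E=np.array(p["extrinsics"]);R,t=E[:3,:3],E[:3,3]
    d=R.T@np.array([u[0],u[1],1]);c=-R.T@t
    return c+d*(z-c[2])/d[2]
def proj(p,X):
    E=np.array(p["extrinsics"])
    return cv2.projectPoints(np.atleast_2d(np.array(X,float)),cv2.Rodrigues(E[:3,:3])[0],E[:3,3],K(p),np.array(p["distortion"],float))[0][:,0]
def save(p,f): cv2.imwrite("pics/"+f,cv2.cvtColor(p["pixels"],cv2.COLOR_RGB2BGR))
E
python3 - <<'E'
from h import *
print(env.state())
Z={"jig":0,"stop_face":25,"lever_pivot":65,"lever_grip":160,"frame":12,"push_end":24.5,"honey_jar":0,"can":0,"bee_brush":0,"clamp_arm":55}
for c in ["top","side"]:
    p=eyes.read_camera(c); save(p,c+"0.png")
    for n,z in Z.items():
        for r in eyes.spot_point(n,p)[:3]: print(c,n,round(r["score"],2),np.round(r["centre"]),np.round(unproj(p,r["centre"],z)))
E
```

```text
pics
{'t': 0.0, 'joints': array([-1.25262078e+00,  4.91574948e-01,  1.55947747e+00, -2.68013789e-06,
        1.09165493e+00, -1.05627937e-01]), 'qvel': array([-9.97609859e-04,  8.07635508e-04,  7.97548533e-05, -1.20067988e-03,
       -8.76270121e-04, -5.85106528e-04]), 'tau': array([-2.12609986e-03, -6.12652159e+01, -2.58186185e+01,  6.91409293e-02,
        4.82073217e-02, -8.38770256e-05]), 'eef_pos': array([ 256.94595407, -569.47067018,  214.0425278 ]), 'tcp_rot': array([-3.14048392e+00, -1.15160711e-04,  4.23804661e-01]), 'ft_force': array([-0.6758292 ,  0.6768347 , -0.45308164]), 'moment': array([ 0.00281585, -0.02115936, -0.00180664]), 'grip_force': 0.0, 'opening': 1.0011704899731584}
top jig 0.57 [228. 310.] [571.  16.   0.]
top stop_face 0.66 [224. 277.] [577.  72.  25.]
top lever_pivot 0.92 [215. 242.] [588. 129.  65.]
top lever_grip 0.86 [208. 230.] [585. 127. 160.]
top lever_grip 0.17 [232. 390.] [ 543. -111.  160.]
top frame 0.97 [231. 348.] [563. -56.  12.]
top frame 0.75 [222. 276.] [583.  77.  12.]
top frame 0.71 [370. 394.] [ 314. -129.   12.]
top push_end 0.95 [371. 426.] [ 314. -184.   24.]
top push_end 0.7 [232. 389.] [ 558. -128.   24.]
top honey_jar 0.94 [142. 335.] [734. -35.   0.]
top can 0.82 [129. 248.] [764. 129.   0.]
top bee_brush 0.89 [304. 309.] [432.  19.   0.]
top clamp_arm 0.5 [217. 252.] [586. 112.  55.]
side jig 0.86 [308. 290.] [574.  15.   0.]
side stop_face 0.73 [335. 285.] [577.  80.  25.]
side lever_pivot 0.88 [349. 276.] [584. 128.  65.]
side lever_pivot 0.68 [374. 155.] [737. 162.  65.]
side lever_grip 0.74 [308. 267.] [588. 126. 160.]
side frame 0.81 [237. 436.] [ 317. -129.   12.]
side frame 0.65 [270. 298.] [563. -54.  12.]
side push_end 0.94 [231. 299.] [ 563. -134.   24.]
side push_end 0.83 [215. 430.] [ 322. -174.   24.]
side bee_brush 0.67 [308. 380.] [430.  17.   0.]
side clamp_arm 0.59 [341. 279.] [582. 109.  55.]
```

View pics/top0.png

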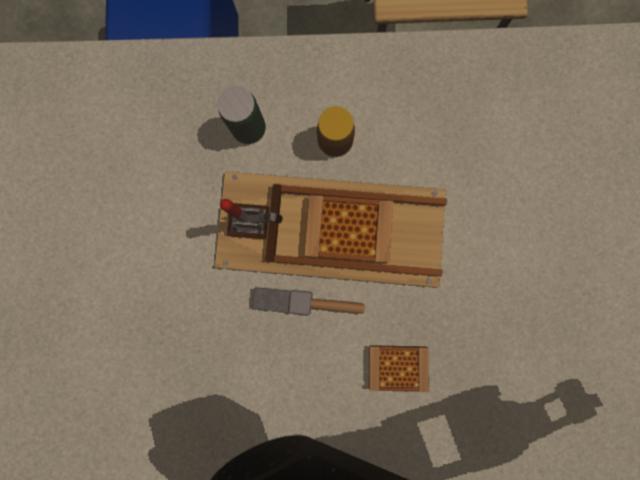

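View pics/side0.png

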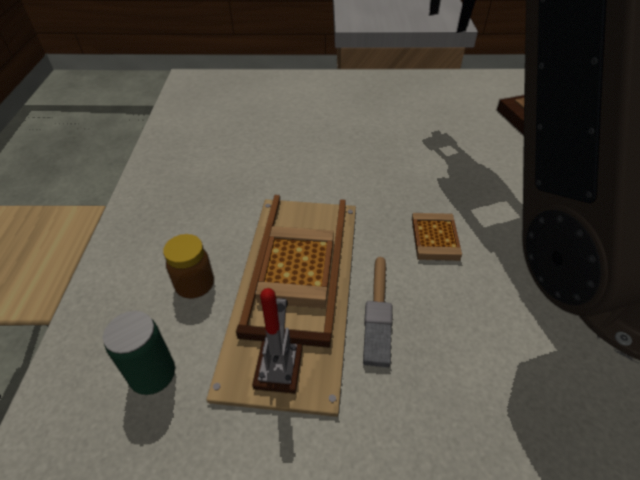

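```bash
python3 - <<'E'
from h import *
from scipy.optimize import least_squares
obs=[]
loc={"jig":(0,0,0),"stop_face":(0,60,25),"lever_pivot":(0,115,65),"lever_grip":(0,115,160),"clamp_arm":(0,97,55)}
ps={}
for c in ["top","side"]:
    p=ps[c]=eyes.read_camera(c)
    for n,l in loc.items():
        for r in eyes.spot_point(n,p):
            g=unproj(p,r["centre"],l[2])
            if abs(g[0]-578)<25: obs.append((c,l,r["centre"][::-1],n)); break
def res(q):
    x,y,a=q;o=[]
    for c,l,uv,n in obs:
        X=[x+l[0]*np.cos(a)-l[1]*np.sin(a),y+l[0]*np.sin(a)+l[1]*np.cos(a),l[2]]
        o+=list(proj(ps[c],X)[0]-uv)
    return o
s=least_squares(res,[571,15,-.1],loss="soft_l1");print("pts",s.x,np.round(s.fun.reshape(-1,2),1).tolist())
p=ps["top"]
m=[r for r in eyes.cut_out("jig",p)]
for r in m[:2]:
    c=max(cv2.findContours(r["mask"].astype(np.uint8),0,2)[0],key=cv2.contourArea)[:,0]
    W=np.array([unproj(p,(v,u),12)[:2] for u,v in c],np.float32)
    print("mask",r["score"],cv2.minAreaRect(W),r["mask"].sum())
for rc in [(173,225),(188,446),(287,439),(269,215)]: print(unproj(p,rc,12))
for n,z in [("push_end",24.5),("frame",12)]:
  for c in ps:
    for r in eyes.spot_point(n,ps[c])[:3]: print(n,c,round(r["score"],2),unproj(ps[c],r["centre"],z))
for r in eyes.cut_out("frame",p)[:3]:
    c=max(cv2.findContours(r["mask"].astype(np.uint8),0,2)[0],key=cv2.contourArea)[:,0]
    W=np.array([unproj(p,(v,u),37)[:2] for u,v in c],np.float32)
    print("fmask",r["score"],cv2.minAreaRect(W))
E
```

```text
pts [ 5.70199788e+02  1.12991274e+01 -1.25086923e-01] [[-1.0, -0.1], [2.5, -1.2], [3.6, -0.0], [-0.8, -2.3], [-0.3, 3.5], [0.3, -1.2], [0.5, -1.6], [-0.4, 2.6], [1.9, -0.2], [-0.6, 1.5]]
mask 0.94 ((569.2462768554688, -22.781021118164062), (413.36297607421875, 182.3841552734375), 84.223876953125) 16598
[675.92391782 170.42552001  12.        ]
[ 638.25631115 -235.88556567   12.        ]
[ 458.38709668 -215.50080639   12.        ]
[498.43904509 188.48819158  12.        ]
push_end top 0.92 [ 319.08693753 -189.50766828   24.5       ]
push_end side 0.79 [ 564.85506369 -132.73194985   24.5       ]
push_end side 0.71 [ 316.40825962 -168.35300659   24.5       ]
frame top 0.87 [568.05676994 -54.87832441  12.        ]
frame top 0.59 [ 312.72672033 -133.18858627   12.        ]
frame side 0.83 [ 316.57962141 -125.51805845   12.        ]
frame side 0.78 [569.50836417 -55.26416422  12.        ]
fmask 0.88 ((323.135498046875, -133.7550811767578), (102.6611557006836, 77.07974243164062), 88.32140350341797)
fmask 0.7 ((563.7329711914062, -54.93968963623047), (151.4984893798828, 113.0339584350586), 84.92121124267578)
```

```bash
python3 -m inch '[[[0,0,0],-1,1],[[0,0,0],-1,1],[[0,0,0],-1,1],[[0,0,0],-1,1],[[0,0,0],-1,1],[[0,0,0],-1,1],[[0,0,0],-1,1],[[0,0,0],-1,1],[[0,0,0],-1,1],[[0,0,0],-1,1]]'
cat >> h.py <<'E'
from scipy.spatial.transform import Rotation as Ro
def go(jy,z,jx=0,o=(572.5,12.),a=-0.098):
    s=env.state();R=Ro.from_euler("xyz",s["tcp_rot"]).as_matrix()
    T=np.array([o[0]+jx*np.cos(a)-jy*np.sin(a),o[1]+jx*np.sin(a)+jy*np.cos(a),z])
    print("t",s["t"],"yaw err deg",np.degrees(s["tcp_rot"][2]-(np.pi/2+a)),"tool units",np.round(R.T@(T-s["eef_pos"])/60,3),"F",s["ft_force"])
E
python3 -c "
from h import *
go(-180,214);print(env.state()['tcp_rot'])"
```

```text
t: 3.25
eef_pos: [257.0, -569.7, 214.7]
tcp_rot: [3.142, 0.0, 1.299]
ft_force: [0.2, 0.2, -0.6]
opening: 0.025
grip_force: 0.0
t 3.25 yaw err deg -9.938225849382658 tool units [7.795 2.983 0.011] F [ 0.17583217  0.15325447 -0.643732  ]
[3.14152747e+00 1.04987572e-04 1.29934156e+00]
```

```bash
python3 -m inch '[[[0,0,0],-1,1],[[0,0,0],-1,1],[[0.8,0.48,0],0,1],[[0.8,0.48,0],0,1],[[0.8,0.48,0],0,1],[[0.8,0.48,0],0,1],[[0.8,0.48,0],0,1],[[0.8,0.48,0],0,1],[[0.8,0.48,0],0,1],[[0.8,0.48,0],0,1]]'
python3 -c "
from h import *
go(-180,20)"
```

```text
t: 4.5
eef_pos: [525.5, -209.0, 214.8]
tcp_rot: [3.141, 0.0, 1.471]
ft_force: [0.4, -0.1, -0.9]
opening: -0.001
grip_force: 0.0
t 4.5 yaw err deg -0.1049274956861622 tool units [0.745 0.415 3.247] F [ 0.44650158 -0.14529549 -0.8853931 ]
```

```bash
python3 -m inch '[[[0.36,0.2,0],0,1],[[0.36,0.2,0],0,1],[[0,0,0.5],0,1],[[0,0,0.5],0,1],[[0,0,0.5],0,1],[[0,0,0.5],0,1],[[0,0,0.4],0,1],[[0,0,0.3],0,1],[[0,0,0],0,1],[[0,0,0],0,1]]'
python3 - <<'E'
from h import *
go(-180,20)
p=eyes.read_camera("top");save(p,"top1.png")
q=eyes.read_camera("side");save(q,"side1.png")
a=cv2.imread("pics/top1.png")[150:310,190:470];b=cv2.imread("pics/side1.png")[180:400,180:420]
a=cv2.resize(a,(560,320));b=cv2.resize(b,None,fx=1.16,fy=1.16)
im=np.zeros((590,560,3),np.uint8);im[:320]=a;im[330:330+b.shape[0],:b.shape[1]]=b
cv2.imwrite("pics/c1.png",im)
E
```

```text
t: 5.75
eef_pos: [553.1, -170.2, 53.3]
tcp_rot: [3.141, 0.0, 1.471]
ft_force: [0.4, 0.7, 0.5]
opening: 0.002
grip_force: 0.0
t 5.75 yaw err deg -0.10547798689126814 tool units [0.053 0.024 0.556] F [0.36573849 0.71002695 0.49705896]
```

View pics/c1.png

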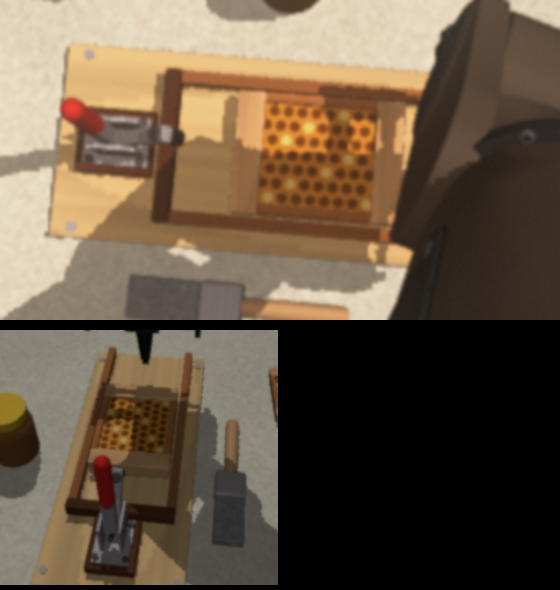

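```bash
python3 -m inch '[[[0.05,0.02,0.25],0,1],[[0,0,0.2],0,1],[[0,0,0.1],0,1],[[0,0,0],0,1],[[0.1,0,0],0,1],[[0.1,0,0],0,1],[[0.1,0,0],0,1],[[0.08,0,0],0,1],[[0.08,0,0],0,1],[[0.08,0,0],0,1]]'
python3 -c "
from h import *
go(-100,20)"
```

```text
t: 7.1
eef_pos: [557.6, -134.9, 19.7]
tcp_rot: [3.141, 0.0, 1.471]
ft_force: [-0.0, -3.0, 0.7]
opening: 0.005
grip_force: 1.5
t 7.1 yaw err deg -0.10202487010352439 tool units [ 0.794  0.006 -0.005] F [-0.01115539 -3.03228279  0.71609001]
```

```bash
python3 -m inch '[[[0.07,0,0],0,1],[[0.07,0,0],0,1],[[0.07,0,0],0,1],[[0.07,0,0],0,1],[[0.07,0,0],0,1],[[0.07,0,0],0,1],[[0.07,0,0],0,1],[[0.07,0,0],0,1],[[0.06,0,0],0,1],[[0.04,0,0],0,1]]'
python3 - <<'E'
from h import *
go(-100,20)
p=eyes.read_camera("top");save(p,"top2.png")
for r in eyes.cut_out("frame",p)[:3]:
    c=max(cv2.findContours(r["mask"].astype(np.uint8),0,2)[0],key=cv2.contourArea)[:,0]
    W=np.array([unproj(p,(v,u),37)[:2] for u,v in c],np.float32)
    print("fmask",r["score"],cv2.minAreaRect(W))
E
```

```text
t: 8.35
eef_pos: [561.5, -95.3, 19.7]
tcp_rot: [3.141, 0.0, 1.471]
ft_force: [-1.3, -5.7, 4.1]
opening: 0.005
grip_force: 2.6
t 8.35 yaw err deg -0.09296582380849645 tool units [ 0.131  0.007 -0.005] F [-1.30768628 -5.69199069  4.13192176]
fmask 0.62 ((571.7837524414062, 20.654972076416016), (89.66307067871094, 110.85597229003906), 84.24881744384766)
```

```bash
python3 -m inch '[[[0.03,0,0],0,1],[[0.03,0,0],0,1],[[0.02,0,0],0,1],[[0.02,0,0],0,1],[[0.01,0,0],0,1],[[0.01,0,0],0,1],[[0,0,0],0,1],[[0,0,0],0,1],[[0,0,0],0,1],[[0,0,0],0,1]]'
python3 - <<'E'
from h import *
go(-100,20)
p=eyes.read_camera("top");save(p,"top3.png")
cv2.imwrite("pics/c3.png",cv2.resize(cv2.imread("pics/top3.png")[160:300,200:400],(800,560),interpolation=2))
E
```

```text
t: 9.7
eef_pos: [562.1, -88.3, 19.6]
tcp_rot: [-3.141, 0.0, 1.471]
ft_force: [-1.7, -4.8, 2.6]
opening: 0.007
grip_force: 2.5
t 9.7 yaw err deg -0.09920697580941418 tool units [ 0.015  0.009 -0.007] F [-1.70231361 -4.77096622  2.57580493]
```

View pics/c3.png

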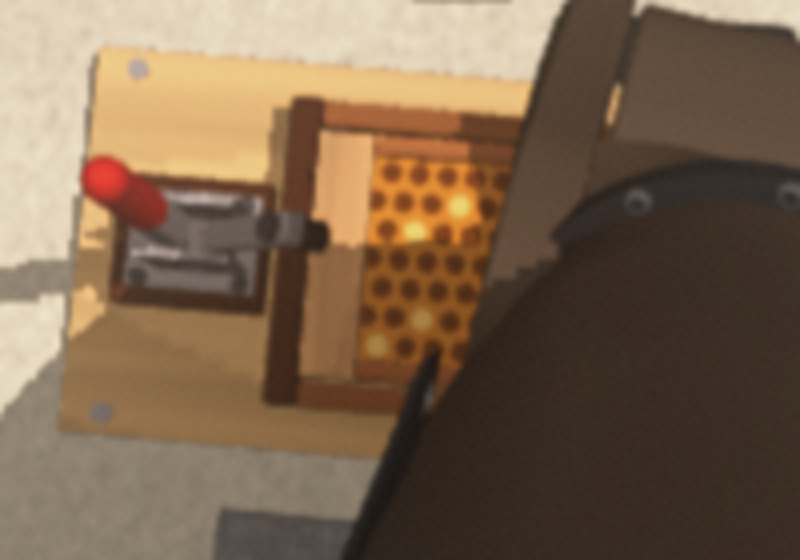

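The frame's bar is next to or touching the stop block (crop column about 300–320), but the force has not risen. I'll push a little more until the force climbs.

```bash
python3 -m inch '[[[0.02,0,0],0,1],[[0.02,0,0],0,1],[[0.02,0,0],0,1],[[0,0,0],0,1],[[0,0,0],0,1],[[0,0,0],0,1],[[0,0,0],0,1],[[0,0,0],0,1],[[0,0,0],0,1],[[0,0,0],0,1]]'
python3 -c "
from h import *
go(-100,20)"
```

```text
t: 11.0
eef_pos: [561.4, -87.7, 19.6]
tcp_rot: [-3.14, 0.003, 1.472]
ft_force: [-10.6, -30.9, 3.9]
opening: 0.002
grip_force: 15.9
t 11.0 yaw err deg -0.06964117572590164 tool units [ 0.005  0.021 -0.006] F [-10.5716393  -30.88736765   3.90954807]
```

```bash
python3 -m inch '[[[-0.06,0,0],0,1],[[-0.15,0,0],0,1],[[-0.25,0,0],0,1],[[0,0,-0.3],0,1],[[0,0,-0.6],0,1],[[0,0,-0.6],0,1],[[0,0,-0.5],0,1],[[0,0,-0.3],0,1],[[0,0,0],0,1],[[0,0,0],0,1]]'
python3 - <<'E'
from h import *
go(65,155)
p=eyes.read_camera("top");q=eyes.read_camera("side");save(q,"side4.png")
for r in eyes.cut_out("frame",p)[:2]:
    c=max(cv2.findContours(r["mask"].astype(np.uint8),0,2)[0],key=cv2.contourArea)[:,0]
    W=np.array([unproj(p,(v,u),37)[:2] for u,v in c],np.float32)
    print("fmask",r["score"],cv2.minAreaRect(W))
for n,z in [("lever_grip",160),("lever_pivot",65)]:
  for c in (p,q):
    for r in eyes.spot_point(n,c)[:1]: print(n,r["score"],unproj(c,r["centre"],z))
cv2.imwrite("pics/c4.png",cv2.resize(cv2.imread("pics/side4.png")[180:400,150:420],(800,600),interpolation=2))
E
```

```text
t: 12.25
eef_pos: [559.4, -112.0, 157.4]
tcp_rot: [-3.141, -0.0, 1.471]
ft_force: [-0.4, 0.1, -0.1]
opening: 0.003
grip_force: 0.0
t 12.25 yaw err deg -0.09763074170972723 tool units [3.161 0.01  0.041] F [-0.40828201  0.05202261 -0.07506165]
fmask 0.89 ((571.5305786132812, 10.980831146240234), (127.8548355102539, 113.611328125), 83.33137512207031)
lever_grip 0.55 [585.9199115  128.52261589 160.        ]
lever_grip 0.62 [585.87710741 128.52305224 160.        ]
lever_pivot 0.75 [581.80530088 130.14973112  65.        ]
lever_pivot 0.95 [580.17253545 123.23706232  65.        ]
```

View pics/c4.png

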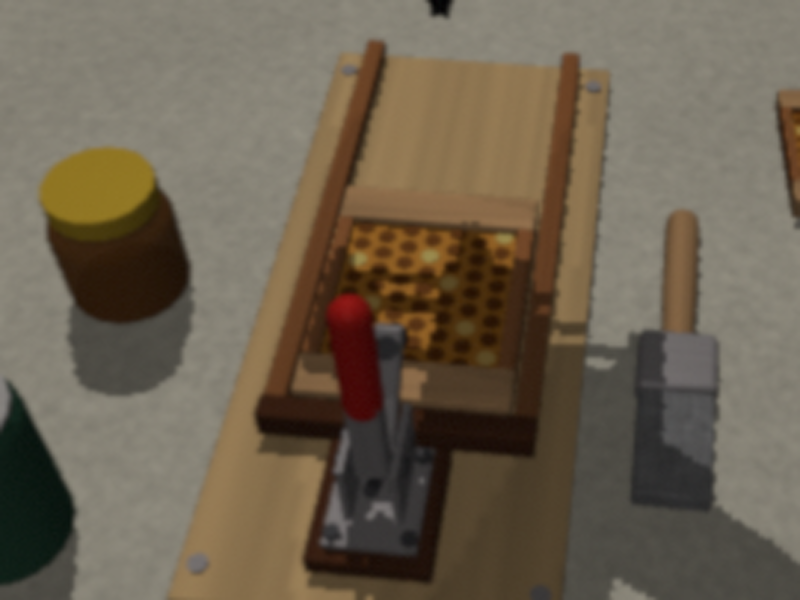

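```bash
python3 -m inch '[[[0.4,0.02,0],0,1],[[0.6,0,0],0,1],[[0.6,0,0],0,1],[[0.6,0,0],0,1],[[0.6,0,0],0,1],[[0.3,0,0],0,1],[[0,0,0],0,1],[[0.1,0,0],0,1],[[0.1,0,0],0,1],[[0,0,0],0,1]]'
python3 - <<'E'
from h import *
go(96,155)
E
```

```text
t: 13.85
eef_pos: [580.7, 84.5, 157.6]
tcp_rot: [3.142, 0.0, 1.471]
ft_force: [0.2, -0.8, -1.0]
opening: 0.007
grip_force: 0.0
t 13.85 yaw err deg -0.11823236938591762 tool units [ 0.383 -0.019  0.043] F [ 0.18401093 -0.82824097 -0.98495814]
```

```bash
python3 -m inch '[[[0.19,0,0],0,1],[[0.19,0,0],0,1],[[0.16,0,0.01],0,1],[[0.16,0,0.01],0,1],[[0.155,0,0.01],0,1],[[0.15,0,0.05],0,1],[[0.15,0,0.055],0,1],[[0.14,0,0.06],0,1],[[0.13,0,0.09],0,1],[[0,0,0],0,1]]'
python3 - <<'E'
from h import *
go(174,131)
E
```

```text
t: 15.1
eef_pos: [589.5, 170.2, 140.4]
tcp_rot: [3.141, 0.0, 1.472]
ft_force: [1.5, -4.4, 3.2]
opening: 0.004
grip_force: 2.6
t 15.1 yaw err deg -0.07406626806409934 tool units [ 0.249 -0.024  0.157] F [ 1.47287722 -4.43693674  3.23681036]
```

Contact is good: the lever is near 0.7 rad and the force is about 5 N. I'll continue over the dead point.

```bash
python3 -m inch '[[[0.13,0,0.08],0,1],[[0.12,0,0.09],0,1],[[0.1,0,0.12],0,1],[[0.09,0,0.13],0,1],[[0.05,0,0.1],0,1],[[0.04,0,0.1],0,1],[[0.03,0,0.1],0,1],[[0.02,0,0.1],0,1],[[0,0,0],0,1],[[0,0,0],0,1]]'
python3 - <<'E'
from h import *
go(194,99)
q=eyes.read_camera("side");save(q,"side5.png")
cv2.imwrite("pics/c5.png",cv2.resize(cv2.imread("pics/side5.png")[180:450,150:420],(600,600),interpolation=2))
E
```

```text
t: 16.35
eef_pos: [592.7, 204.3, 91.4]
tcp_rot: [3.142, 0.0, 1.471]
ft_force: [0.3, -0.3, 0.3]
opening: 0.009
grip_force: 0.0
t 16.35 yaw err deg -0.10623774328975064 tool units [ 0.01  -0.021 -0.127] F [ 0.25286123 -0.27946397  0.3183668 ]
```

View pics/c5.png

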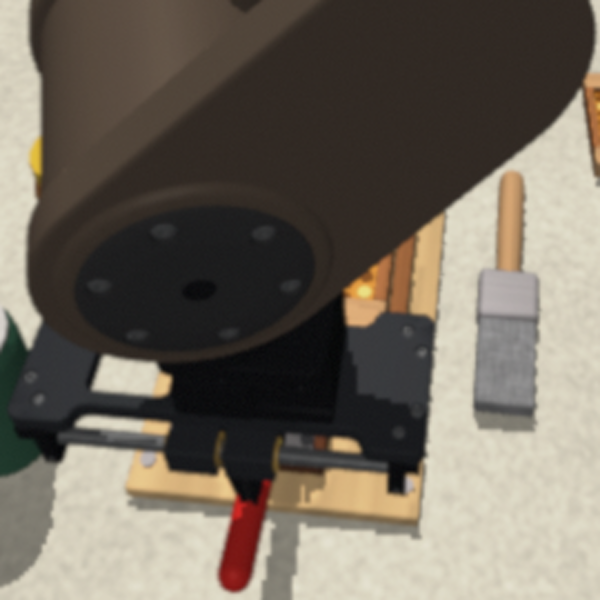

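The lever is down (crop about (545, 240)) and the finger force is zero, so it snapped. I'll withdraw straight up and away, then verify.

```bash
python3 -m inch '[[[0,0,-0.2],0,1],[[0,0,-0.5],0,1],[[0,0,-0.7],0,1],[[0,0,-0.7],0,1],[[0,0,-0.7],0,1],[[-0.4,-0.5,-0.3],0,1],[[-0.4,-0.7,0],0,1],[[-0.4,-0.7,0],0,1],[[-0.3,-0.5,0],0,1],[[0,0,0],0,1]]'
python3 - <<'E'
from h import *
go(194,99)
p=eyes.read_camera("top");save(p,"top6.png");q=eyes.read_camera("side");save(q,"side6.png")
for n in ("honey_jar","can","bee_brush"):
  for c in (p,q):
    for r in eyes.spot_point(n,c)[:1]: print(n,round(r["score"],2),unproj(c,r["centre"],0))
a=cv2.resize(cv2.imread("pics/side6.png")[180:450,150:420],(400,400));b=cv2.resize(cv2.imread("pics/top6.png")[150:310,170:330],(400,400))
cv2.imwrite("pics/c6.png",np.hstack([a,b]))
E
```

```text
t: 17.65
eef_pos: [438.9, 128.6, 278.8]
tcp_rot: [3.14, -0.0, 1.47]
ft_force: [0.2, 0.8, 0.6]
opening: 0.011
grip_force: 0.0
t 17.65 yaw err deg -0.13940172519648097 tool units [1.522 2.396 3.002] F [0.23959225 0.84043923 0.58293448]
honey_jar 0.83 [738.68879724 -35.43334703   0.        ]
honey_jar 0.72 [738.43971298 -28.25747713   0.        ]
can 0.64 [761.52676274 125.93722684   0.        ]
can 0.78 [761.9704027  128.44466734   0.        ]
bee_brush 0.66 [569.07839548  -4.54898093   0.        ]
bee_brush 0.79 [433.03617459  20.43584867   0.        ]
```

View pics/c6.png

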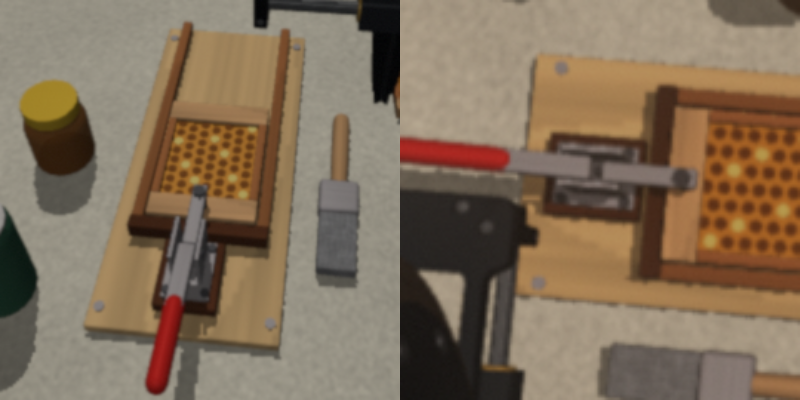

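The lever is locked level, the pad is on the frame's end bar, the frame is against the stop, the bystanders are in place, and the arm is clear at 280 mm.

```bash
python3 -c "
from h import *
print(np.abs(env.state()['qvel']).max(), env.job_done())"
```

```text
the job is handed in; nothing more can be done
0.00408607876899821 None
```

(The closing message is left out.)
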